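# Lock the lamp unit's cover

### The job

The grey cover on top of the microscope's lamp unit is held by two black wing-headed quarter-turn fasteners, and one of them has been left open: it stands higher and its white pointer is at the red dot. Press that one down against its spring and, while it is down, turn it a quarter turn clockwise so that the pointer meets the green dot and the cam catches and keeps it down, then let go of it. Never force it round while it is up. Leave the other fastener locked as it is.

Things in the scene. Friction and masses are not known exactly. Their poses are not given: they have to be found in the camera images.
- open_grip (a point): Wing of the OPEN fastener: a point on its turning axis, half-way up the wing. Black wing (bar) 34 long, 12 thick, 26 mm high on a round flange 40 mm wide, 5 thick. Point: 13 mm under the wing's top, 14 above the flange's top; when open 34 above the cover, which is 94 above the bench. x axis: along the wing to its white pointer end; y across it; z up. Turns and sinks with the head. Grip across the wing.
- open_turn (a joint): Turn of that head, rad: 0 at the red dot (open), growing clockwise seen from above to a stop at 1.571 at the green dot (locked). Starts at 0 to 0.03. The dots lie 27 mm from the axis on the metal disc under the head. A cam blocks turning beyond about 0.1 unless the head is pressed over 10 mm; once caught, it cannot turn back below about 1.46. Slight friction, no turning spring.
- open_press (a joint): How far that head is pressed straight down, m: 0 open (proud), hard stop at 0.014. A spring pushes it up: 3 N at 0, 7 N at 0.010, 9 N at 0.014. Turn it while it is deeper than 0.010 (0.012 is good); at the green dot it springs back up to about 0.007 when let go, and the cam holds it there.
- shut_mark (a point): White pointer end of the wing's top on the OTHER, locked fastener: same head, 7 mm lower, pointer at its own green dot. Point: 17 mm from its turning axis, 31 mm above the flange's underside; x axis from the axis to the pointer, z up. The fasteners are 170 mm apart on a fixed cream box 200 x 280 mm, 94 mm high; which place holds the open one varies.

How it is judged (in metres and radians):
On the way:
1. the open fastener's head is pressed in past its cam (value of joint open_press above 0.009 m), for 0.1 s.
At the end, for the whole second after the job is handed in: The fastener that was open is turned to within 12 degrees of the green dot and, let go, has sprung up into its catch and stays there, 5 to 8.8 mm below its open height. The other fastener is still locked, its pointer within 6 mm of where it was (value of joint open_turn above 1.35 rad and value of joint open_press between 0.005 and 0.0088 m and distance of shut_mark from where it was at the start of the episode below 0.006 m); the robot touches nothing.
It fails at once if the fastener that is already locked is turned or pressed (its pointer moves over 6 mm) (distance of shut_mark from where it was at the start of the episode above 0.006 m).
It fails at once if the open fastener is forced round without being held down past its cam (value of joint open_turn between 0.2 and 1.3 rad and value of joint open_press below 0.0085 m).
It also fails if it takes over 35 s, if anything falls off the work surface, if the arm or the gripper's body presses on something with over 40 N, if the wrist force passes 120 N, or if a joint passes its speed limit or range.

### The arm

A 6-joint arm with a two-finger parallel gripper is mounted at the origin on the work surface. World frame = base frame: x ahead of the robot, y to its left, z up, the work surface at z = 0. Lengths are in m, angles in degrees, forces in N, time in s.
With the tool pointing down it reaches from about 0.375 to 0.9 m from the base axis. Payload 3.1 kg.
Tool frame: the origin (TCP) lies at the very end of the fingers, on their centre line; the grasp point (between the pads) lies bot.grip_point_offset behind it (bot.grip_point_offset is the distance from the TCP to the grasp point, in m); z points along the fingers, y is the line along which they close (so a half turn about z gives the same grasp; the last joint's range is limited). The gripper opens to 87 mm and grips with 3 to 60 N. Pads are 19 mm wide; open, the fingers measure 117 mm over their backs; the gripper's body (75 mm by 190 mm) begins 51 mm behind the grasp point.
Start: joints at [66.091, 30.224, 82.088, -0, 67.689, -10.227], TCP at [0.148, 0.607, 0.185] pointing down, gripper open.
Joint ranges: [-176.69, 176.69], [-43.24, 126.21], [12.49, 139.97], [-82, 262], [0, 151.66], [-163.58, 163.58]. Speed limits (degrees/s): [159.86, 159.86, 180, 180, 180, 180].

### API

Orientations are given as a 3x3 rotation matrix whose columns are the frame's x, y, z axes.
In Python, from rig import bot, viewer, ticket gives the robot as it stands.
- The arm moves only by the tool servo_tool, never from a script. Its argument "targets" is a list of rows, each an object with "offset": the shift along the tool's x, y, z in m, a list of three; "dr": the turn, a rotation vector about the tool's x, y, z in degrees, a list of three. In form: [{"offset": [x, y, z], "dr": [ax, ay, az]}, ...]. A call has 1 to 20 rows; each row is the pose to reach, as a shift and turn from the pose commanded when the call began, along the tool's axes at that moment; what a row does not reach only later rows make up. A row lasts 1/12 s, in which the tool goes at most 41.7 mm and 7.16 degrees, less where a joint would pass 70% of its speed; a pose out of reach is approached as far as the arm can. A call with a gripper value outside its range is refused whole. "gripper" is the gripper command: -1 is fully open, 1 is shut, values between are in proportion, set as the call begins (left out, the last holds). The fingers move at their own pace and stop on an object; the grip force is fixed at half the most. Time passes only in rows, so rows that repeat a pose let the fingers close. It gives the time, the measured TCP pose, the force, the opening and the grip force at its end, in the units of the state.
- bot.read_state(): the state, without advancing time (a new reading comes with each control period).
- viewer.capture(name): name is "scene" or "top" or "wrist"; returns a dict with "color" (400x640x3 uint8, red, green, blue), "camera_matrix" (3x3 intrinsics, pixels), "R" (3x3) and "t" (3): a world point X has camera coordinates R X + t. Camera axes: x right, y down, z forward; pixel columns grow to the right and rows downward; lengths in m; the calibration is good to about 2 mm. A picture is of the moment at which its call begins. There is no depth.
- ticket.hand_in(): hands the job in; it is judged then, once.
The state is a dict: "time_s": time; "joint_positions": joint angles; "qvel": joint speeds; "tau": joint torques, N m; "position": TCP position; "tcp_rot": TCP orientation; "force": force on the tool from outside, world axes, zero at the start; "moment": the same for the moment, N m; "opening": opening from 0.0 (shut) to 1.0 (fully open); "grasp_force": force on a finger pad.
Only numpy, scipy, OpenCV 4.12 (cv2) and the standard library are available. Lean on these libraries where they do the work, as an engineer would, in place of code of your own. Each camera call takes 0.05 s, during which the arm holds its last target. There are 200 camera calls.

## Working session

There is one attempt and no reset: what is moved stays moved. The work goes in short steps, Python scripts to look and compute and a tool call to move; the robot and the scene stay as the last step left them, time stands still between calls to the robot, and variables do not carry over. Pictures are saved under pics/ and viewed, at most 10 in all, crops included, and the job is handed in when it is done.

Besides the shell and the picture viewer there is one more tool, called after ">>>" by a JSON object that holds its "name" and its "arguments". servo_tool: Moves the arm, as the interface text tells. Its arguments: {"type":"object","properties":{"targets":{"type":"array"},"gripper":{"type":"number"}},"required":["targets"]}

```bash
mkdir -p pics; python3 - <<'E'
from rig import bot,viewer
import cv2,numpy as np
s=bot.read_state();print(s,bot.grip_point_offset)
for n in("top","scene"):
    c=viewer.capture(n);cv2.imwrite(f"pics/{n}1.png",c["color"][:,:,::-1]);np.savez(f"{n}1.npz",**c);print(n,c["camera_matrix"],c["R"],c["t"])
E
```

```text
{'time_s': 0.0, 'joint_positions': array([ 6.60909297e+01,  3.02783112e+01,  8.21565515e+01, -1.52843226e-03,
        6.76888739e+01, -1.02285341e+01]), 'qvel': array([ 0.1152937 , -0.04269708,  0.03283138, -0.01832952, -0.00271122,
        0.00095401]), 'tau': array([ 8.19181842e-04, -4.40046608e+01, -1.76593727e+01,  6.35140669e-02,
        5.82178950e-02, -1.37995485e-04]), 'position': array([0.14747544, 0.60651465, 0.18427783]), 'tcp_rot': array([[-9.71631768e-01,  2.36497317e-01, -8.52699227e-04],
       [ 2.36498581e-01,  9.71629808e-01, -1.98429605e-03],
       [ 3.59227295e-04, -2.12966724e-03, -9.99997668e-01]]), 'force': array([-0.96572607, -0.63921508, -0.52479893]), 'moment': array([-0.02989036, -0.01813794,  0.05972222]), 'grasp_force': 0.0, 'opening': 1.0006411923289598} 0.0187
top [[384.43748771   0.         322.9591471 ]
 [  0.         384.43748771 204.4131898 ]
 [  0.           0.           1.        ]] [[-4.21834559e-03 -9.99869631e-01 -1.55860917e-02]
 [-9.99991069e-01  4.22187304e-03 -1.93423786e-04]
 [ 2.59201070e-04  1.55851366e-02 -9.99878511e-01]] [0.06264362 0.58518551 0.83230818]
scene [[405.34735952   0.         322.371169  ]
 [  0.         405.34735952 195.76666826]
 [  0.           0.           1.        ]] [[ 0.7910256   0.61128617  0.02465174]
 [ 0.35538113 -0.42632965 -0.83183369]
 [-0.49797866  0.66676251 -0.55447724]] [-0.48946229 -0.04316107  1.06106446]
```

View pics/top1.png

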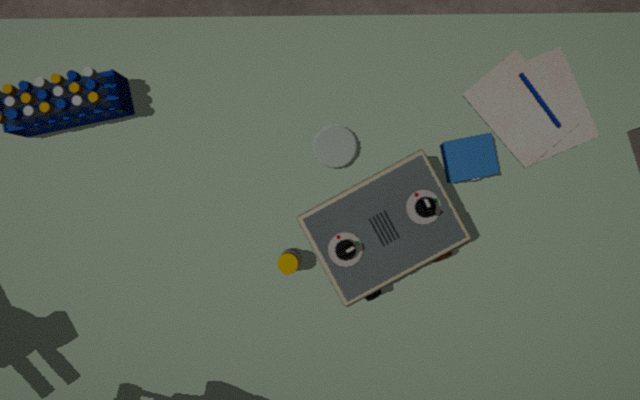

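View pics/scene1.png

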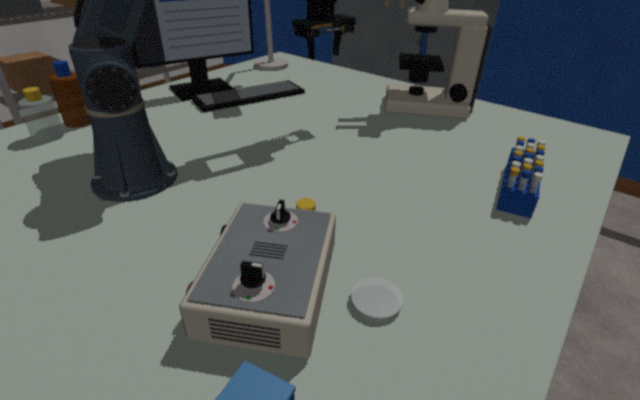

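The top view shows the box, with heads near (346,249) and (425,207). I'll zoom in on both heads.

```bash
python3 - <<'E'
import cv2,numpy as np
t=cv2.imread("pics/top1.png");s=cv2.imread("pics/scene1.png")
f=lambda im,x,y,w=50:cv2.convertScaleAbs(cv2.resize(im[y:y+w-10,x:x+w],None,fx=8,fy=8,interpolation=cv2.INTER_CUBIC)[:320,:400],alpha=1.5)
o=np.vstack([np.hstack([f(t,320,230),f(t,400,187)]),np.hstack([f(s,256,196),f(s,229,259)])])
cv2.imwrite("pics/crop1.png",o[:600])
E
```

```text
(no output)
```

View pics/crop1.png

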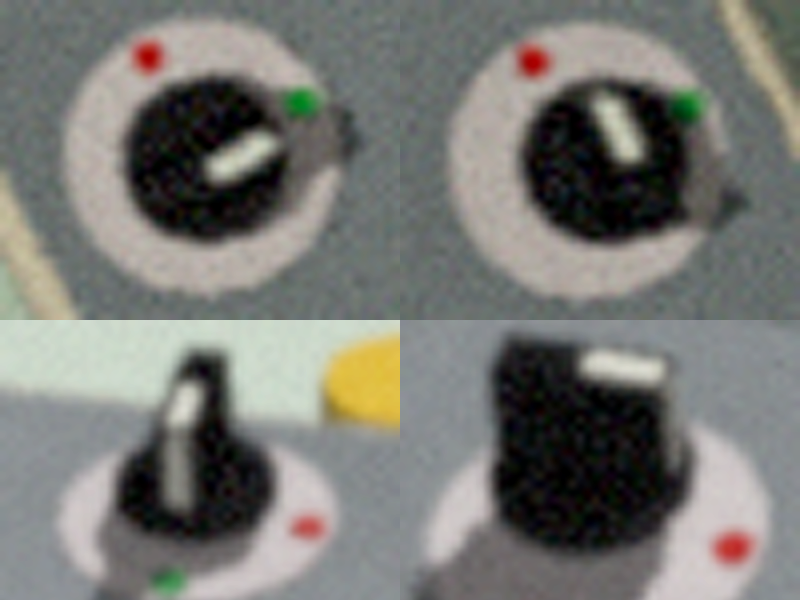

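Locked head on the left (pointer at green) and open head on the right (pointer at red). The open head's disc centre is about (422.9,207), red dot (416.6,194.8), green dot (435.9,200.4).

```bash
cat > h.py <<'E'
import numpy as np
def ray(c,u,v,z):
    K,R,t=c["camera_matrix"],c["R"],c["t"]
    d=R.T@np.linalg.solve(K,[u,v,1]); o=-R.T@t
    return o+d*(z-o[2])/d[2]
E
python3 - <<'E'
from h import *
c=np.load("top1.npz")
T=lambda x,y,z,ox=400,oy=187:ray(c,ox+x/8-.45,oy+y/8-.45,z)
C=T(183,160,.095);r=T(133,62,.095);g=T(287,107,.095)
print(C,r,g,np.linalg.norm((r-C)[:2]),np.linalg.norm((g-C)[:2]))
# axis from dots: right angle, red->green clockwise
m=(r+g)/2;h=(g-r)/2; print("axis from dots",m+np.array([h[1],-h[0],0]), m-np.array([h[1],-h[0],0]),np.linalg.norm(h)*2**.5)
a=T(228,158,.141);b=T(203,100,.141);print("strip",a,b,np.degrees(np.arctan2(*(b-a)[[1,0]])),np.degrees(np.arctan2(*(r-C)[[1,0]])))
L=T(200,158,.095,320,230);print("locked",L,np.linalg.norm((L-C)[:2]))
E
```

```text
[ 0.58052915 -0.13157884  0.095     ] [ 0.60401818 -0.1197664   0.095     ] [ 0.59309349 -0.15639158  0.095     ] 0.02629198361912651 0.02781249303260573
axis from dots [ 0.58024325 -0.13261664  0.095     ] [ 0.61686842 -0.14354133  0.095     ] 0.027025474074843753
strip [ 0.58122875 -0.13049062  0.141     ] [ 0.59425545 -0.12496428  0.141     ] 22.98820447511313 26.69743735819247
locked [0.49910959 0.01762763 0.095     ] 0.16997562395233543
```

>>> {"name": "servo_tool", "arguments": {"targets": [{"offset": [-0.02,-0.02,-0.03],"dr": [0,0,-2]},{"offset": [-0.045,-0.045,-0.05],"dr": [0,0,-4]},{"offset": [-0.07,-0.07,-0.06],"dr": [0,0,-6]},{"offset": [-0.095,-0.097,-0.06],"dr": [0,0,-8]},{"offset": [-0.12,-0.123,-0.06],"dr": [0,0,-10]},{"offset": [-0.145,-0.149,-0.06],"dr": [0,0,-12]},{"offset": [-0.17,-0.175,-0.06],"dr": [0,0,-14]},{"offset": [-0.195,-0.2,-0.06],"dr": [0,0,-16]},{"offset": [-0.22,-0.226,-0.06],"dr": [0,0,-18]},{"offset": [-0.245,-0.252,-0.06],"dr": [0,0,-20]},{"offset": [-0.27,-0.278,-0.06],"dr": [0,0,-22]},{"offset": [-0.295,-0.304,-0.06],"dr": [0,0,-24]},{"offset": [-0.32,-0.33,-0.06],"dr": [0,0,-26]},{"offset": [-0.345,-0.356,-0.06],"dr": [0,0,-28]},{"offset": [-0.37,-0.382,-0.06],"dr": [0,0,-30]},{"offset": [-0.395,-0.408,-0.06],"dr": [0,0,-32]},{"offset": [-0.42,-0.434,-0.06],"dr": [0,0,-34]},{"offset": [-0.445,-0.46,-0.06],"dr": [0,0,-36]},{"offset": [-0.47,-0.486,-0.06],"dr": [0,0,-38]},{"offset": [-0.49,-0.507,-0.06],"dr": [0,0,-41.2]}]}}

```text
time_s: 1.77
position: [0.505, -0.0038, 0.245]
tcp_rot: [[-0.887, -0.463, 0.0], [-0.463, 0.887, -0.0], [0.0, -0.0, -1.0]]
force: [0.4, 0.0, -0.5]
opening: 0.999
grasp_force: 0.0
```

```bash
python3 - <<'E'
from rig import bot
import numpy as np
s=bot.read_state();print(s["position"],s["tcp_rot"],s["joint_positions"],s["time_s"])
print(s["tcp_rot"].T@(np.array([.5805,-.132,.24])-s["position"]))
E
```

```text
[ 0.50495363 -0.00376226  0.24497214] [[-8.86553236e-01 -4.62626575e-01  1.05875036e-04]
 [-4.62626577e-01  8.86553146e-01 -4.11503691e-04]
 [ 9.65086970e-05 -4.13800534e-04 -9.99999910e-01]] [-1.31100958e+01  1.67777904e+01  9.46718650e+01 -2.31951309e-02
  6.85390902e+01 -1.30658339e+02] 1.7667
[-0.00765017 -0.14863728  0.00503291]
```

>>> {"name": "servo_tool", "arguments": {"targets": [{"offset": [-0.002,-0.03,0],"dr": [0,0,0]},{"offset": [-0.004,-0.06,0],"dr": [0,0,0]},{"offset": [-0.006,-0.09,0],"dr": [0,0,0]},{"offset": [-0.0075,-0.12,0.003],"dr": [0,0,0]},{"offset": [-0.0075,-0.14,0.005],"dr": [0,0,0]},{"offset": [-0.0075,-0.147,0.005],"dr": [0,0,0]},{"offset": [-0.0075,-0.147,0.005],"dr": [0,0,0]},{"offset": [-0.0075,-0.147,0.005],"dr": [0,0,0]}]}}

```text
time_s: 2.43
position: [0.5776, -0.1273, 0.2398]
tcp_rot: [[-0.887, -0.462, -0.002], [-0.462, 0.887, 0.001], [0.001, 0.002, -1.0]]
force: [-1.1, -0.1, -0.7]
opening: 1.003
grasp_force: 0.0
```

```bash
python3 - <<'E'
from rig import bot,viewer
import numpy as np,cv2
s=bot.read_state();print(s["position"],s["joint_positions"],s["time_s"])
c=viewer.capture("wrist");np.savez("w1.npz",**c);cv2.imwrite("pics/w1.png",cv2.convertScaleAbs(c["color"][:,:,::-1],alpha=1.4))
E
```

```text
[ 0.57762513 -0.1273169   0.23975264] [-2.32671613e+01  2.43937129e+01  8.32058804e+01  3.68583515e-02
  7.25293677e+01 -1.40776274e+02] 2.4333
```

View pics/w1.png

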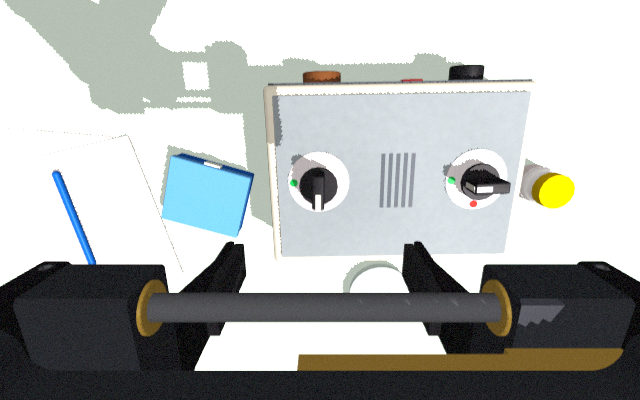

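```bash
python3 - <<'E'
from h import *
import cv2
c=np.load("w1.npz")
def pr(X):
    p=c["R"]@X+c["t"];p=c["camera_matrix"]@p;return (p[:2]/p[2]).round(1)
print("tcp",pr([.5776,-.1273,.2398]),"axis.095",pr([.5805,-.132,.095]),"top",pr([.5805,-.132,.141]))
im=cv2.imread("pics/w1.png")[140:225,270:370]
cv2.imwrite("pics/w1c.png",cv2.resize(im,None,fx=7,fy=7,interpolation=cv2.INTER_CUBIC))
E
```

```text
tcp [324.6 232.1] axis.095 [318.8 180.3] top [318.3 191.9]
```

View pics/w1c.png

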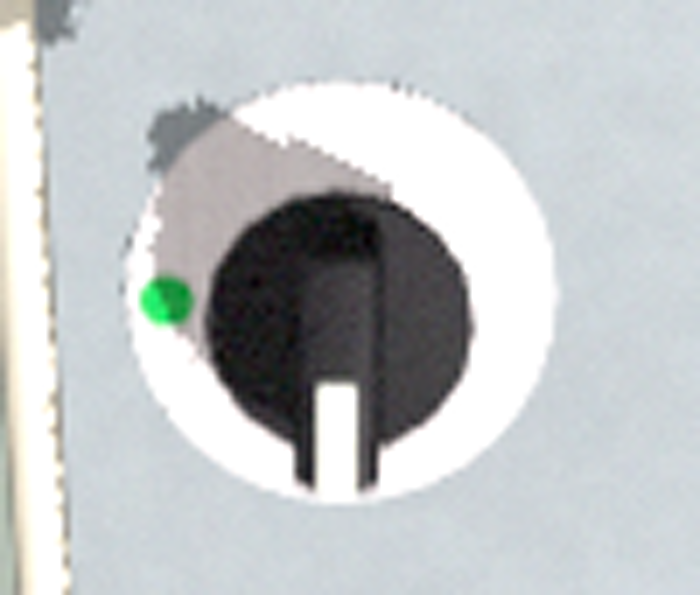

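Disc centre at (318.4,181.1) and wing-top centre at (318,193) match the predictions to within 1 px, and the wing runs along tool x. Descending.

>>> {"name": "servo_tool", "arguments": {"targets": [{"offset": [0,-0.005,0.02],"dr": [0,0,0]},{"offset": [0,-0.005,0.045],"dr": [0,0,0]},{"offset": [0,-0.005,0.07],"dr": [0,0,0]},{"offset": [0,-0.005,0.085],"dr": [0,0,0]},{"offset": [0,-0.005,0.09],"dr": [0,0,0]},{"offset": [0,-0.005,0.09],"dr": [0,0,0]},{"offset": [0,-0.005,0.09],"dr": [0,0,0]},{"offset": [0,-0.005,0.09],"dr": [0,0,0]}]}}

```text
time_s: 3.15
position: [0.5818, -0.1325, 0.1519]
tcp_rot: [[-0.887, -0.463, 0.003], [-0.463, 0.887, -0.001], [-0.002, -0.002, -1.0]]
force: [-0.2, 0.5, -0.8]
opening: 1.001
grasp_force: 0.0
```

>>> {"name": "servo_tool", "arguments": {"targets": [{"offset": [0,0.001,0.012],"dr": [0,0,0]},{"offset": [0,0.001,0.024],"dr": [0,0,0]},{"offset": [0,0.001,0.031],"dr": [0,0,0]},{"offset": [0,0.001,0.0335],"dr": [0,0,0]},{"offset": [0,0.001,0.0335],"dr": [0,0,0]},{"offset": [0,0.001,0.0335],"dr": [0,0,0]},{"offset": [0,0.001,0.0335],"dr": [0,0,0]}]}}

```text
time_s: 3.73
position: [0.581, -0.132, 0.1176]
tcp_rot: [[-0.887, -0.462, 0.002], [-0.462, 0.887, -0.001], [-0.001, -0.001, -1.0]]
force: [1.2, -0.0, 0.4]
opening: 0.992
grasp_force: 0.0
```

>>> {"name": "servo_tool", "arguments": {"targets": [{"offset": [0,0,0],"dr": [0,0,0]},{"offset": [0,0,0],"dr": [0,0,0]},{"offset": [0,0,0],"dr": [0,0,0]},{"offset": [0,0,0],"dr": [0,0,0]},{"offset": [0,0,0],"dr": [0,0,0]},{"offset": [0,0,0],"dr": [0,0,0]},{"offset": [0,0,0],"dr": [0,0,0]},{"offset": [0,0,0],"dr": [0,0,0]},{"offset": [0,0,0],"dr": [0,0,0]},{"offset": [0,0,0],"dr": [0,0,0]},{"offset": [0,0,0],"dr": [0,0,0]},{"offset": [0,0,0],"dr": [0,0,0]}], "gripper": 1}}

```text
time_s: 4.73
position: [0.5804, -0.1317, 0.1167]
tcp_rot: [[-0.887, -0.462, -0.0], [-0.462, 0.887, 0.0], [0.0, 0.0, -1.0]]
force: [-0.0, 0.0, -0.6]
opening: 0.173
grasp_force: 0.0
```

>>> {"name": "servo_tool", "arguments": {"targets": [{"offset": [0,0,0],"dr": [0,0,0]},{"offset": [0,0,0],"dr": [0,0,0]},{"offset": [0,0,0],"dr": [0,0,0]},{"offset": [0,0,0],"dr": [0,0,0]},{"offset": [0,0,0],"dr": [0,0,0]},{"offset": [0,0,0],"dr": [0,0,0]}]}}

```text
time_s: 5.23
position: [0.5804, -0.1317, 0.1168]
tcp_rot: [[-0.887, -0.462, 0.0], [-0.462, 0.887, -0.0], [-0.0, -0.0, -1.0]]
force: [0.8, -0.0, -0.9]
opening: 0.002
grasp_force: 0.0
```

The fingers closed on nothing. I need to look before moving.

```bash
python3 - <<'E'
from rig import bot,viewer
import numpy as np,cv2
s=bot.read_state();print(s)
o=[]
for n in("wrist","scene","top"):
    c=viewer.capture(n);np.savez(n+"2.npz",**c);o.append(c["color"][:,:,::-1])
w=o[0]
z=lambda im,x,y,ww,hh,W,H:cv2.resize(im[y:y+hh,x:x+ww],(W,H),interpolation=cv2.INTER_CUBIC)
out=np.vstack([np.hstack([z(o[1],180,180,160,120,400,300),z(o[2],360,160,120,90,400,300)]),np.hstack([cv2.convertScaleAbs(z(w,0,0,640,400,480,300),alpha=1.4),np.zeros((300,320,3),np.uint8)])])
cv2.imwrite("pics/s2.png",out)
E
```

```text
{'time_s': 5.2333, 'joint_positions': array([-2.35352368e+01,  3.27815564e+01,  9.02215126e+01,  1.51915774e-04,
        5.69964168e+01, -1.41052501e+02]), 'qvel': array([ 0.07173738, -0.01514186,  0.01706489, -0.09078033,  0.04050893,
        0.05498149]), 'tau': array([-3.24623879e-04, -4.30845881e+01, -1.47953171e+01, -6.94526033e-02,
        2.00722832e-02,  8.85789063e-06]), 'position': array([ 0.58040005, -0.13171748,  0.11675198]), 'tcp_rot': array([[-8.86872326e-01, -4.62014586e-01,  9.11696102e-06],
       [-4.62014586e-01,  8.86872326e-01, -1.54549723e-06],
       [-7.37153816e-06, -5.58282770e-06, -1.00000000e+00]]), 'force': array([ 0.84226487, -0.00874088, -0.93205986]), 'moment': array([ 0.08158543,  0.04787616, -0.00362243]), 'grasp_force': 0.0, 'opening': 0.0020851420107741102}
```

View pics/s2.png

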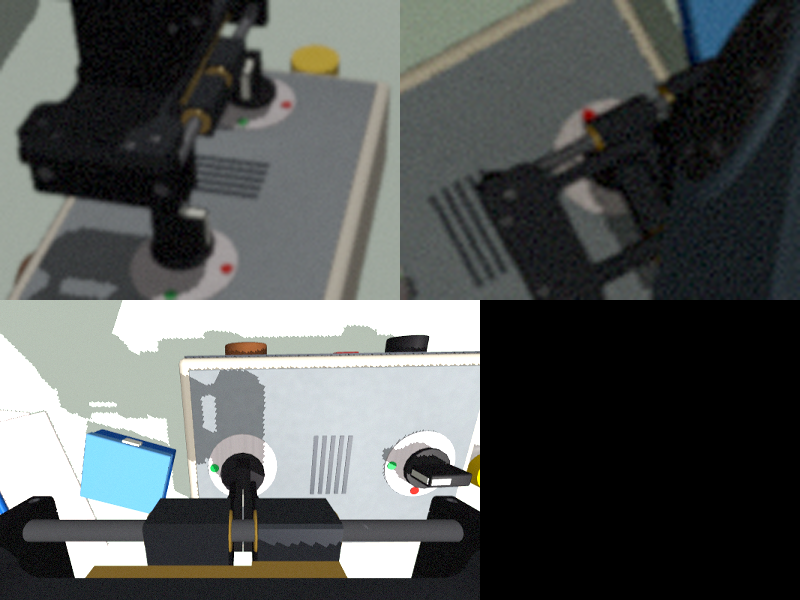

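```bash
python3 - <<'E'
import numpy as np,cv2
w=np.load("wrist2.npz");s=np.load("scene2.npz")
g=lambda im:(255*(im/255.)**.45).astype(np.uint8)
z=lambda im,x,y,ww,hh:cv2.resize(g(im[y:y+hh,x:x+ww,::-1]),(400,480),interpolation=cv2.INTER_CUBIC)
cv2.imwrite("pics/s3.png",np.hstack([z(w["color"],265,175,125,150),z(s["color"],210,215,90,108)]))
from h import *
def pr(c,X):
    p=c["R"]@np.array(X)+c["t"];p=c["camera_matrix"]@p;return (p[:2]/p[2]).round(1)
for z_ in(.1168,.141):
  C=np.array([.5804,-.1317,z_]);x=np.array([-.887,-.462,0]);y=np.array([-.462,.887,0])
  for c,o,k in((w,(265,175),3.2),(s,(210,215),4.444)):
    print(z_,[((pr(c,C+d)-o)*k).round() for d in(0*x,.0095*x,-.0095*x,.006*y,-.006*y)])
E
```

```text
0.1168 [array([191., 183.]), array([191., 140.]), array([191., 225.]), array([220., 183.]), array([162., 183.])]
0.1168 [array([185., 270.]), array([159., 266.]), array([212., 274.]), array([191., 257.]), array([180., 282.])]
0.141 [array([191., 234.]), array([191., 187.]), array([191., 280.]), array([224., 234.]), array([158., 234.])]
0.141 [array([180., 218.]), array([153., 214.]), array([208., 222.]), array([186., 206.]), array([174., 230.])]
```

View pics/s3.png

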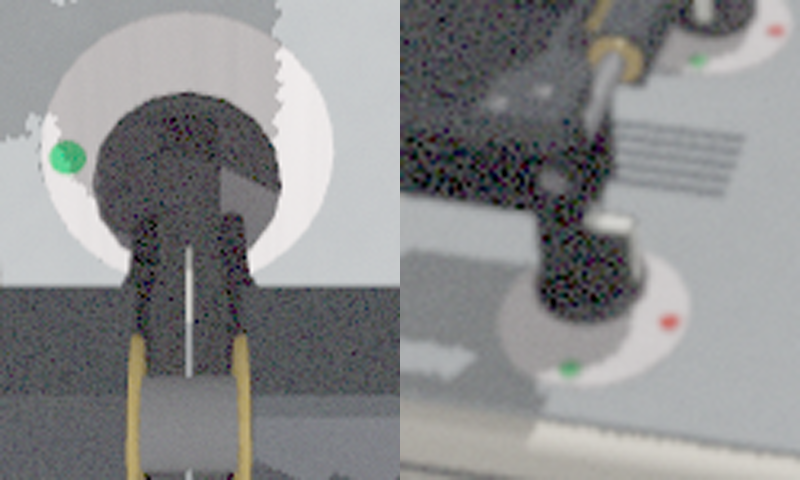

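The fingers look as if they end above the wing (scene panel, near (575,195)) although the TCP reads z=0.117. I'll check the real fingertip location from the wrist images.

```bash
python3 - <<'E'
import numpy as np,cv2
for f,T,Rt in(("w1",[.5776,-.1273,.2398],None),("wrist2",[.5804,-.1317,.1168],None)):
    c=np.load(f+".npz");R=c["R"];X=np.array([[-.887,-.462,0],[-.462,.887,0],[0,0,-1.]]).T
    print(f,c["camera_matrix"][0,0],c["camera_matrix"][:2,2]);print("tcp in cam",R@np.array(T)+c["t"]);print("R cam<-tool",(R@X).round(3))
c=np.load("w1.npz")["color"]; g=(255*(c/255.)**.4).astype(np.uint8)[:,:,::-1]
a=cv2.resize(g[230:350,180:260],(400,600),interpolation=cv2.INTER_CUBIC);b=cv2.resize(g[230:350,390:470],(400,600),interpolation=cv2.INTER_CUBIC)
cv2.imwrite("pics/f.png",np.hstack([a,b]))
E
```

```text
w1 327.3166843483994 [323.55210133 203.07495058]
tcp in cam [0.00070425 0.0191491  0.21612298]
R cam<-tool [[-0.002  1.    -0.002]
 [-0.952 -0.002 -0.306]
 [-0.306  0.001  0.952]]
wrist2 327.3166843483994 [323.55210133 203.07495058]
tcp in cam [0.00068324 0.01918679 0.21613636]
R cam<-tool [[-0.002  1.     0.   ]
 [-0.952 -0.002 -0.306]
 [-0.306 -0.001  0.952]]
```

View pics/f.png

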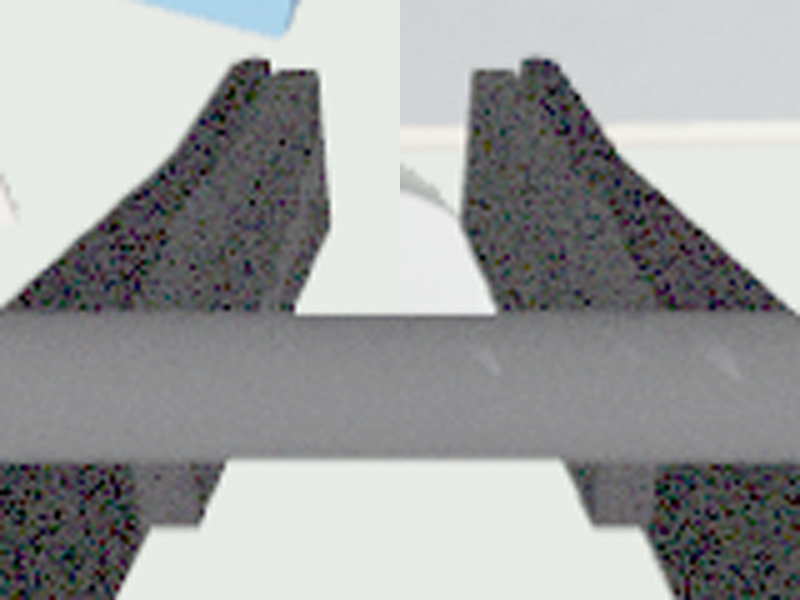

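The pad-tip corners, scaled by the 87 mm opening and 19 mm pad width, show the fingers end about 38 mm short of the reported TCP. That puts the tips at z≈0.155, above the wing top (0.141), and the scene view agrees. I'll reopen and go lower, watching the force.

>>> {"name": "servo_tool", "arguments": {"targets": [{"offset": [0,0,0],"dr": [0,0,0]},{"offset": [0,0,0],"dr": [0,0,0]},{"offset": [0,0,0],"dr": [0,0,0]},{"offset": [0,0,0],"dr": [0,0,0]},{"offset": [0,0,0],"dr": [0,0,0]},{"offset": [0,0,0],"dr": [0,0,0]},{"offset": [0,0,0],"dr": [0,0,0]},{"offset": [0,0,0],"dr": [0,0,0]},{"offset": [0,0,0],"dr": [0,0,0]},{"offset": [0,0,0],"dr": [0,0,0]},{"offset": [0,0,0],"dr": [0,0,0]},{"offset": [0,0,0],"dr": [0,0,0]},{"offset": [0,0,0],"dr": [0,0,0]},{"offset": [0,0,0],"dr": [0,0,0]}], "gripper": -1}}

```text
time_s: 6.55
position: [0.5804, -0.1317, 0.1167]
tcp_rot: [[-0.887, -0.462, -0.0], [-0.462, 0.887, -0.0], [0.0, -0.0, -1.0]]
force: [-0.6, -0.9, 0.6]
opening: 0.962
grasp_force: 0.0
```

>>> {"name": "servo_tool", "arguments": {"targets": [{"offset": [0,0,0.006],"dr": [0,0,0]},{"offset": [0,0,0.012],"dr": [0,0,0]},{"offset": [0,0,0.018],"dr": [0,0,0]},{"offset": [0,0,0.022],"dr": [0,0,0]},{"offset": [0,0,0.026],"dr": [0,0,0]},{"offset": [0,0,0.03],"dr": [0,0,0]},{"offset": [0,0,0.03],"dr": [0,0,0]},{"offset": [0,0,0.03],"dr": [0,0,0]}]}}

```text
time_s: 7.22
position: [0.5802, -0.1317, 0.0864]
tcp_rot: [[-0.887, -0.462, -0.001], [-0.462, 0.887, 0.0], [0.0, 0.0, -1.0]]
force: [-0.5, -0.1, -0.1]
opening: 1.004
grasp_force: 0.0
```

Reported TCP is now z=0.086, below the cover's top, with no contact, so the tool offset is confirmed. 7 mm further, then close.

>>> {"name": "servo_tool", "arguments": {"targets": [{"offset": [0,0,0.003],"dr": [0,0,0]},{"offset": [0,0,0.006],"dr": [0,0,0]},{"offset": [0,0,0.007],"dr": [0,0,0]},{"offset": [0,0,0.007],"dr": [0,0,0]},{"offset": [0,0,0.007],"dr": [0,0,0]}]}}

```text
time_s: 7.63
position: [0.5803, -0.1317, 0.0797]
tcp_rot: [[-0.887, -0.462, -0.0], [-0.462, 0.887, 0.0], [0.0, 0.0, -1.0]]
force: [-0.1, -0.2, -1.0]
opening: 1.0
grasp_force: 0.0
```

>>> {"name": "servo_tool", "arguments": {"targets": [{"offset": [0,0,0],"dr": [0,0,0]},{"offset": [0,0,0],"dr": [0,0,0]},{"offset": [0,0,0],"dr": [0,0,0]},{"offset": [0,0,0],"dr": [0,0,0]},{"offset": [0,0,0],"dr": [0,0,0]},{"offset": [0,0,0],"dr": [0,0,0]},{"offset": [0,0,0],"dr": [0,0,0]},{"offset": [0,0,0],"dr": [0,0,0]},{"offset": [0,0,0],"dr": [0,0,0]},{"offset": [0,0,0],"dr": [0,0,0]},{"offset": [0,0,0],"dr": [0,0,0]},{"offset": [0,0,0],"dr": [0,0,0]},{"offset": [0,0,0],"dr": [0,0,0]},{"offset": [0,0,0],"dr": [0,0,0]},{"offset": [0,0,0],"dr": [0,0,0]},{"offset": [0,0,0],"dr": [0,0,0]}], "gripper": 1}}

```text
time_s: 8.97
position: [0.5806, -0.132, 0.0798]
tcp_rot: [[-0.887, -0.462, 0.0], [-0.462, 0.887, -0.0], [-0.0, -0.001, -1.0]]
force: [0.7, -2.1, -1.0]
opening: 0.137
grasp_force: 30.0
```

Wing gripped: 11.9 mm at 30 N. Now pressing down.

>>> {"name": "servo_tool", "arguments": {"targets": [{"offset": [0,0,0.003],"dr": [0,0,0]},{"offset": [0,0,0.006],"dr": [0,0,0]},{"offset": [0,0,0.009],"dr": [0,0,0]},{"offset": [0,0,0.011],"dr": [0,0,0]},{"offset": [0,0,0.0125],"dr": [0,0,0]},{"offset": [0,0,0.0125],"dr": [0,0,0]},{"offset": [0,0,0.0125],"dr": [0,0,0]},{"offset": [0,0,0.0125],"dr": [0,0,0]}]}}

```text
time_s: 9.63
position: [0.5806, -0.132, 0.0679]
tcp_rot: [[-0.887, -0.462, 0.001], [-0.462, 0.887, -0.001], [-0.0, -0.001, -1.0]]
force: [-1.4, -1.3, 7.2]
opening: 0.13
grasp_force: 30.0
```

Force matches the spring at about 12 mm depth. Turning clockwise (+ about tool z), holding slightly deeper.

>>> {"name": "servo_tool", "arguments": {"targets": [{"offset": [0,0,0.0005],"dr": [0,0,3]},{"offset": [0,0,0.0005],"dr": [0,0,8]},{"offset": [0,0,0.0005],"dr": [0,0,13]},{"offset": [0,0,0.0005],"dr": [0,0,18]},{"offset": [0,0,0.0005],"dr": [0,0,23]},{"offset": [0,0,0.0005],"dr": [0,0,28]},{"offset": [0,0,0.0005],"dr": [0,0,33]},{"offset": [0,0,0.0005],"dr": [0,0,38]},{"offset": [0,0,0.0005],"dr": [0,0,43]},{"offset": [0,0,0.0005],"dr": [0,0,48]},{"offset": [0,0,0.0005],"dr": [0,0,53]},{"offset": [0,0,0.0005],"dr": [0,0,58]},{"offset": [0,0,0.0005],"dr": [0,0,63]},{"offset": [0,0,0.0005],"dr": [0,0,68]},{"offset": [0,0,0.0005],"dr": [0,0,73]},{"offset": [0,0,0.0005],"dr": [0,0,78]},{"offset": [0,0,0.0005],"dr": [0,0,83]},{"offset": [0,0,0.0005],"dr": [0,0,87]},{"offset": [0,0,0.0005],"dr": [0,0,89]},{"offset": [0,0,0.0005],"dr": [0,0,89]}]}}

```text
time_s: 11.3
position: [0.5812, -0.1302, 0.0675]
tcp_rot: [[-0.476, 0.879, 0.002], [0.879, 0.476, 0.002], [0.001, 0.003, -1.0]]
force: [0.0, 4.9, 7.7]
opening: 0.135
grasp_force: 30.0
```

>>> {"name": "servo_tool", "arguments": {"targets": [{"offset": [0,0,0],"dr": [0,0,0]},{"offset": [0,0,0],"dr": [0,0,0]},{"offset": [0,0,0],"dr": [0,0,0]}]}}

```text
time_s: 11.55
position: [0.5813, -0.1302, 0.0675]
tcp_rot: [[-0.477, 0.879, 0.002], [0.879, 0.477, 0.002], [0.001, 0.003, -1.0]]
force: [0.1, 3.5, 8.1]
opening: 0.14
grasp_force: 30.0
```

```bash
python3 -c "
from rig import bot
s=bot.read_state();print(s['joint_positions'],s['moment'],s['force'])"
```

```text
[-23.45035361  36.75885998  92.20303266   0.1957866   50.98369389
 -52.05846442] [ 0.63110673 -0.12052071 -0.00171289] [0.13496104 3.52554291 8.06059612]
```

>>> {"name": "servo_tool", "arguments": {"targets": [{"offset": [0,0,0],"dr": [0,0,1]},{"offset": [0,0,0],"dr": [0,0,2]},{"offset": [0,0,0],"dr": [0,0,2]},{"offset": [0,0,-0.002],"dr": [0,0,1]},{"offset": [0,0,-0.004],"dr": [0,0,1]},{"offset": [0,0,-0.0055],"dr": [0,0,1]},{"offset": [0,0,-0.0055],"dr": [0,0,1]},{"offset": [0,0,-0.0055],"dr": [0,0,1]}]}}

```text
time_s: 12.22
position: [0.5812, -0.1302, 0.0726]
tcp_rot: [[-0.462, 0.887, 0.002], [0.887, 0.462, 0.002], [0.001, 0.002, -1.0]]
force: [0.7, 4.1, 4.8]
opening: 0.135
grasp_force: 30.0
```

>>> {"name": "servo_tool", "arguments": {"targets": [{"offset": [0,0,0],"dr": [0,0,0]},{"offset": [0,0,0],"dr": [0,0,0]},{"offset": [0,0,0],"dr": [0,0,0]},{"offset": [0,0,0],"dr": [0,0,0]},{"offset": [0,0,0],"dr": [0,0,0]},{"offset": [0,0,0],"dr": [0,0,0]},{"offset": [0,0,0],"dr": [0,0,0]},{"offset": [0,0,0],"dr": [0,0,0]},{"offset": [0,0,0],"dr": [0,0,0]},{"offset": [0,0,0],"dr": [0,0,0]},{"offset": [0,0,0],"dr": [0,0,0]},{"offset": [0,0,0],"dr": [0,0,0]},{"offset": [0,0,0],"dr": [0,0,0]}], "gripper": -1}}

```text
time_s: 13.3
position: [0.5804, -0.1317, 0.0723]
tcp_rot: [[-0.462, 0.887, 0.0], [0.887, 0.462, -0.0], [-0.0, -0.0, -1.0]]
force: [-0.1, -0.3, -0.3]
opening: 0.978
grasp_force: 0.0
```

>>> {"name": "servo_tool", "arguments": {"targets": [{"offset": [0,0,-0.01],"dr": [0,0,0]},{"offset": [0,0,-0.03],"dr": [0,0,0]},{"offset": [0,0,-0.055],"dr": [0,0,0]},{"offset": [0,0,-0.08],"dr": [0,0,0]},{"offset": [0,0,-0.105],"dr": [0,0,0]},{"offset": [0,0,-0.13],"dr": [0,0,0]},{"offset": [0,0,-0.14],"dr": [0,0,0]},{"offset": [0,0,-0.14],"dr": [0,0,0]},{"offset": [0,0,-0.14],"dr": [0,0,0]},{"offset": [0,0,-0.14],"dr": [0,0,0]}]}}

```text
time_s: 14.13
position: [0.5792, -0.1312, 0.2107]
tcp_rot: [[-0.462, 0.887, -0.003], [0.887, 0.462, 0.001], [0.002, -0.002, -1.0]]
force: [-0.9, 0.1, -0.3]
opening: 0.999
grasp_force: 0.0
```

```bash
python3 - <<'E'
from rig import viewer
import numpy as np,cv2
w=viewer.capture("wrist")["color"];s=viewer.capture("scene")["color"]
z=lambda im:cv2.convertScaleAbs(im[:,:,::-1],alpha=1.3)
cv2.imwrite("pics/end.png",np.hstack([cv2.resize(z(w),(480,300)),cv2.resize(z(s)[235:310,200:280],(320,300),interpolation=cv2.INTER_CUBIC)]))
E
```

```text
(no output)
```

View pics/end.png

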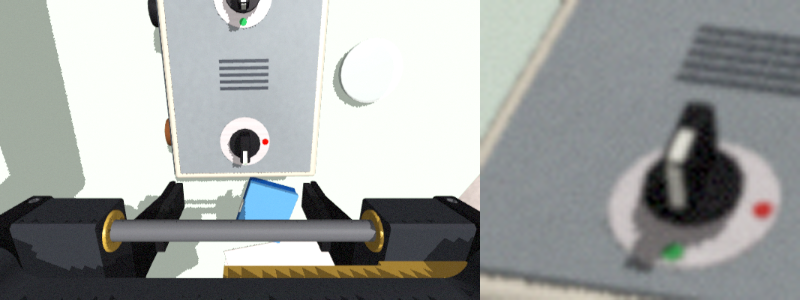

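The pointer at (245,157) is over the green dot, the red dot is 90° away at (265,142), and the gripper is clear. The other head still points at its own green dot.

```bash
python3 -c "
from rig import ticket
print(ticket.hand_in())"
```

```text
the job is handed in; nothing more can be done
None
```

I pressed the open fastener down, turned it a quarter turn clockwise to its green dot, let it go and handed the job in at about 14 s; the last pictures show both pointers at green and the gripper clear, but no verdict came back.

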